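Glue the loose corner post back into a pull-out tray

ROBOT

A 6-joint arm with a two-finger parallel gripper is mounted at the origin on the work surface. World frame = base frame: x ahead of the robot, y to its left, z up, the work surface at z = 0. Lengths are in mm, angles in rad, forces in N, time in s.
With the tool pointing down it reaches from about 300 to 775 mm from the base axis. Payload 14.6 kg.
Tool frame: the origin (TCP) lies between the finger pads; the fingertips stand 17 mm ahead of it and the grasp point (between the pads) lies 2 mm behind it (manip.tip_reach is the distance from the TCP to the fingertips, in mm); z points along the fingers, y is the line along which they close (so a half turn about z gives the same grasp; the last joint's range is limited). The gripper opens to 94 mm and grips with 3 to 60 N. Pads are 16 mm wide; open, the fingers measure 119 mm over their backs; the gripper's body (75 mm by 177 mm) begins 78 mm behind the grasp point.
Start: joints at [1.24, 0.3, 1.521, -0, 1.321, -0.067], TCP at [143.411, 530.964, 222.446] pointing down, gripper open.
Joint ranges: [-3.03, 3.03], [-0.79, 2.21], [0.23, 2.52], [-1.04, 4.18], [0, 3.07], [-2.55, 2.55]. Speed limits (rad/s): [2.22, 2.22, 2.57, 3.14, 3.14, 3.14].

INTERFACE

Orientations are given as [roll, pitch, yaw] about the fixed x, y, z axes, in that order (R = Rz(yaw) Ry(pitch) Rx(roll)).
In Python, from cell import manip, viewer gives the robot as it stands.
- The arm moves only by the tool apply_moves, never from a script. Its argument "moves" is a list of rows, each a list of 3 entries, a list of its own where there are three numbers: the shift along the tool's x, y, z each as a share of 0.25 m, from -1 to 1, then the turn, a rotation vector about the tool's x, y, z each as a share of pi rad, from -1 to 1, then the closure, from 0 (fully open) to 1 (shut). In form: [[[dx, dy, dz], [wx, wy, wz], grip], ...]. A call has 1 to 12 rows; each row is the pose to reach, as a shift and turn from the pose commanded when the call began, along the tool's axes at that moment, turning the shorter way round; what a row does not reach only later rows make up. A row lasts 1/12 s, in which the tool goes at most 41.7 mm and 7.16 degrees, less where a joint would pass 70% of its speed; a pose out of reach is approached as far as the arm can. A call with a number of a shift or a turn outside -1 to 1 is refused whole. A call with a gripper value outside its range is refused whole. The fingers move at their own pace and stop on an object; "squeeze" is the grip in N (left out, the last holds). Time passes only in rows, so rows that repeat a pose let the fingers close. It gives the time, the measured TCP pose, the force, the opening and the grip force at its end, in the units of the state.
- manip.read_state(): the state, without advancing time (a new reading comes with each control period).
- viewer.camera(name): name is "scene" or "top" or "wrist"; returns the picture (420x560x3 uint8, blue, green, red); there is no depth.
- viewer.camera_info(name): a dict with "camera_matrix" (3x3 intrinsics, pixels), "R" (3x3) and "t" (3): a world point X has camera coordinates R X + t. Camera axes: x right, y down, z forward; pixel columns grow to the right and rows downward; lengths in mm; the calibration is good to about 2 mm. A picture is of the moment at which its call begins: read the wrist's pose just before it. camera_info takes no time and is no camera call; for the wrist camera it gives the pose at the moment of the call.
- manip.sign_off(): hands the job in; it is judged then, once.
The state is a dict: "clock": time; "joints": joint angles; "qd": joint speeds; "effort": joint torques, N m; "eef_pos": TCP position; "eef_rot": TCP orientation; "wrist_force": force on the tool from outside, world axes, zero at the start; "moment": the same for the moment, N m; "finger_gap": finger opening in mm; "finger_force": force on a finger pad.
Only numpy, scipy, OpenCV 4.12 (cv2) and the standard library are available. Lean on these libraries where they do the work, as an engineer would, in place of code of your own. Each camera call takes 0.05 s, during which the arm holds its last target. There are 200 camera calls.

TASK

Glue the loose corner post back into the wooden pull-out tray: take the angled brush, dip its bristles well down into the small glue cup, dab them in the tray's one open corner, and lay the brush back on its rest as it lay. Then stand the post in that corner, upright on the tray floor and square to the tray, and press it firmly but not roughly against both lips at once; finish while still gripping it and pressing it there, without letting go. Leave the cup, the mug and the things lying in the tray where they are.

Things in the scene. Friction and masses are not known exactly. Their poses are not given: they have to be found in the camera images.
- tray: wooden tray, inside 300 (x) x 380 mm (y), floor 9 mm thick, lips 12 mm thick, their top 43 mm above the worktop; does not move. Three inside corners hold posts like the loose one (top at 89 mm); the corner nearest the robot on its right is open. Origin: on the worktop, under the open inside corner. x: along the right-hand lip, away from the robot; y: along the front lip, to the left; z up
- corner (a point): the open inside corner where the inner faces of the two lips meet, at tray floor level (9 mm above the worktop); axes as the tray's. A tostonera and a ladle lie in the tray, more than 100 mm from it
- lip_front: the tray's front lip (nearer the robot, with a brass knob in the middle of its outside), one wall of the open corner; fixed to the tray, same origin and axes as the tray; its inner face is the plane x = 0, it fills x = -12 to 0 mm. Rigid.
- lip_side: the tray's right-hand lip, the other wall of the open corner; fixed to the tray, same origin and axes as the tray; its inner face is the plane y = 0, it fills y = -12 to 0 mm. A 11 mm thick metal runner is mounted along its outside. Rigid.
- post: loose square wooden post, 36 x 36 mm, 80 mm tall (top 6 mm stepped in to 30 x 30 mm), about 75 g, standing upright on the worktop, any side any way. Origin: centre of its underside; x, y square to its sides, z up. Seated in the corner its origin is 18 mm from both lips' inner faces, at tray floor level, and its upper 46 mm rise above the lips
- brush: rigid brush 180 mm long, about 70 g: straight wooden handle 16 mm wide (y), 14 mm high (z), and at its +x end a grey silicone head 26 mm wide with hard bristles that slopes steeply down. Origin: middle of the lowest edge of the bristle ends. x: from tail to head; z: up as it lies. The handle axis is level, 50 mm above the origin, from x = -26 mm (neck) to x = -176 mm (tail)
- brush_tip (a point): middle of the lowest edge of the bristle ends (the brush's origin)
- brush_grip (a point): point on the handle's axis, near the balance point, 80 mm behind the bristle tips and 50 mm above them: a good place to hold it
- rest: heavy stainless brush rest that does not move: plate 235 x 100 x 6 mm, and across it at x = -75 mm a bridge 12 mm thick, 70 mm wide, whose notch (24 mm wide, floor 48 mm, ears 57 mm above the worktop) holds the handle level. The bristle ends stand on the plate near x = +80 mm, y = 0. Origin: on the worktop under the plate's centre; x along its length towards the bristle end, z up
- glue_cup: small low round white cup without a handle, 84 mm across the rim, 42 mm high, walls 4 mm, 250 g, loose on the worktop. Origin: centre of its underside; z up. (The blue enamel mug near it is 80 mm tall and has a handle: not to be used.)
- glue_cup_in (a point): centre of the glue cup's inner floor, about 37 mm below the rim
- mug: blue enamel mug, 80 mm across, 80 mm tall, with a handle reaching about 70 mm from its axis; bystander, origin at the centre of its underside. Farther out on the worktop (over 0.7 m from the robot) stand a pepper mill 160 mm tall, a jar, a roll of tape and a screwdriver
- tostonera: round mahogany plantain press, 130 mm across and 34 mm thick with handle; bystander lying in the tray
- ladle: stainless ladle, 285 mm long, lying in the tray; bystander, origin under its bowl
Not all that is in view belongs to the job. Of the things shaped like the post, the wooden one is meant.

How it is judged:
By the outcome, as a careful person would: the job done as asked, in the order asked, and still so for the second after the job is handed in, while the arm keeps its last pose, push and grip.
It also fails if it takes over 61 s, if anything falls off the work surface, if the arm or the gripper's body presses on something with over 40 N, if the wrist force passes 120 N, or if a joint passes its speed limit or range.

## Working session

There is one attempt and no reset: what is moved stays moved. The work goes in short steps, Python scripts to look and compute and a tool call to move; the robot and the scene stay as the last step left them, time stands still between calls to the robot, and variables do not carry over. Pictures are saved under pics/ and viewed, at most 14 in all, crops included, and the job is handed in when it is done.

Besides the shell and the picture viewer there is one more tool, called after "Call:" as name([rows], argument=value, ...), one row to a line, values as JSON. apply_moves: Moves the arm, as the interface text tells. Shift numbers are shares of 0.25 m and turn numbers shares of pi rad, none past 1 either way. Its arguments: {"type":"object","properties":{"moves":{"type":"array"},"squeeze":{"type":"number"}},"required":["moves"]}

```bash
ls; mkdir -p pics
python3 - <<'E'
from cell import manip, viewer
import cv2,numpy as np
s=manip.read_state(); print(s)
for n in ("scene","top"):
    im=viewer.camera(n); cv2.imwrite(f"pics/{n}0.png",im)
    i=viewer.camera_info(n); np.savez(f"{n}.npz",K=i["camera_matrix"],R=i["R"],t=i["t"]); print(n,i)
E
```

```text
pics
{'clock': 0.0, 'joints': array([ 1.24040048e+00,  3.00457015e-01,  1.52158037e+00, -3.77614482e-06,
        1.32071673e+00, -6.66019155e-02]), 'qd': array([-0.00121269,  0.00036018, -0.00051224,  0.00037235,  0.00094545,
        0.00075712]), 'effort': array([ 2.01685027e-03, -5.31807876e+01, -3.52742279e+01,  7.09387986e-02,
        2.43975897e-02, -8.23350570e-05]), 'eef_pos': array([143.33407832, 530.73828676, 221.89435162]), 'eef_rot': array([-3.14043353e+00, -7.36486699e-05,  2.87779962e+00]), 'wrist_force': array([ 0.65975897, -0.18293299,  0.04882245]), 'moment': array([ 0.02890295, -0.00141357,  0.00442855]), 'finger_force': 0.0, 'finger_gap': 93.78525307475282}
scene {'camera_matrix': array([[535.00425567,   0.        , 286.44537723],
       [  0.        , 535.00425567, 215.53538286],
       [  0.        ,   0.        ,   1.        ]]), 'R': array([[ 0.46935694,  0.88298341, -0.00666062],
       [ 0.57751544, -0.31267162, -0.75413021],
       [-0.66796705,  0.35010963, -0.65669115]]), 't': array([-277.35036512, -294.28971127, 1784.24925695])}
top {'camera_matrix': array([[505.90314978,   0.        , 275.17756834],
       [  0.        , 505.90314978, 206.12111676],
       [  0.        ,   0.        ,   1.        ]]), 'R': array([[ 0.00430885, -0.99998873, -0.00199588],
       [-0.99693234, -0.00413968, -0.0781586 ],
       [ 0.07814945,  0.00232653, -0.99693894]]), 't': array([   3.44308065,  616.48358933, 1115.92555972])}
```

View pics/top0.png

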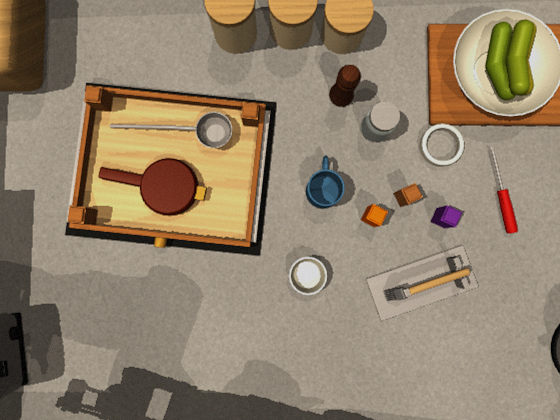

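View pics/scene0.png

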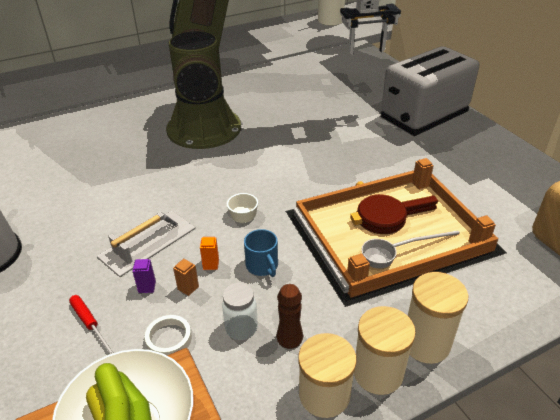

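Post-shaped candidates in the top view: orange block (375,215), brown wooden block (410,195), purple block (447,216). By the description I choose the brown one, which has the same wood colour as the corner posts. The cup is at (308,275), mug at (325,187), brush at (430,287) and open corner at about (248,240). I'll check the post in a close crop.

```bash
cat > h.py <<'E'
import cv2,numpy as np
from scipy.spatial.transform import Rotation as Ro
def cam(n): 
    d=np.load(n+".npz"); return d["K"],d["R"],d["t"]
def ray(c,uv,z):
    """pixels (n,2) -> world points on plane z"""
    K,R,t=c; uv=np.atleast_2d(uv).astype(float)
    d=np.linalg.solve(K,np.c_[uv,np.ones(len(uv))].T).T@R
    C=-R.T@t
    return C+d*((z-C[2])/d[:,2])[:,None]
def proj(c,X):
    K,R,t=c; p=(np.atleast_2d(X)@R.T+t)@K.T; return p[:,:2]/p[:,2:]
def tri(c1,u1,c2,u2):
    P=[c[0]@np.c_[c[1],c[2]] for c in (c1,c2)]
    X=cv2.triangulatePoints(P[0],P[1],np.float64(u1).reshape(2,1),np.float64(u2).reshape(2,1)); return (X[:3]/X[3]).ravel()
def blobs(im,lo,hi,box,amin=20):
    """HSV mask inside box x0,y0,x1,y1 -> contours, largest first"""
    m=cv2.inRange(cv2.cvtColor(im,cv2.COLOR_BGR2HSV),np.array(lo),np.array(hi))
    k=np.zeros_like(m); x0,y0,x1,y1=box; k[y0:y1,x0:x1]=m[y0:y1,x0:x1]
    cs=cv2.findContours(k,cv2.RETR_EXTERNAL,cv2.CHAIN_APPROX_NONE)[0]
    return sorted([c for c in cs if cv2.contourArea(c)>amin],key=cv2.contourArea,reverse=True)
def row(R0,p0,R1,p1):
    """shift (share of .25m) and turn (share of pi) in tool axes"""
    return (R0.T@(np.array(p1)-p0)/250).round(4),(Ro.from_matrix(R0.T@R1).as_rotvec()/np.pi).round(4)
E
python3 - <<'E'
from h import *
T=cv2.imread("pics/top0.png");S=cv2.imread("pics/scene0.png")
ct,cs=cam("top"),cam("scene")
a=cv2.resize(T[165:245,350:480],None,fx=3,fy=3,interpolation=cv2.INTER_CUBIC)
b=cv2.resize(S[225:305,120:250],None,fx=3,fy=3,interpolation=cv2.INTER_CUBIC)
c=cv2.resize(T[235:325,355:485],None,fx=3,fy=3,interpolation=cv2.INTER_CUBIC)
d=cv2.resize(T[205:295,205:335],None,fx=3,fy=3,interpolation=cv2.INTER_CUBIC)
cv2.imwrite("pics/crop1.png",np.vstack([np.hstack([a,b]),np.hstack([c,d])]))
hs=cv2.cvtColor(T,cv2.COLOR_BGR2HSV)
for p in [(375,212),(409,192),(249,108),(82,213),(450,280),(308,275)]: print(p,hs[p[1],p[0]])
for z,ps in {80:[(375,211),(409,191)],42:[(308,275)],43:[(248,240)],57:[(390,293),(468,272)]}.items(): print(z,ray(ct,ps,z).round(0))
E
```

```text
(375, 212) [ 15 240 216]
(409, 192) [ 13 192 179]
(249, 108) [ 13 188 190]
(82, 213) [ 13 212 130]
(450, 280) [ 17 156 168]
(308, 275) [  0   0 220]
80 [[ 602. -208.   80.]
 [ 646. -281.   80.]]
42 [[464. -67.  42.]]
43 [[540.  66.  43.]]
57 [[ 427. -243.   57.]
 [ 473. -412.   57.]]
```

View pics/crop1.png

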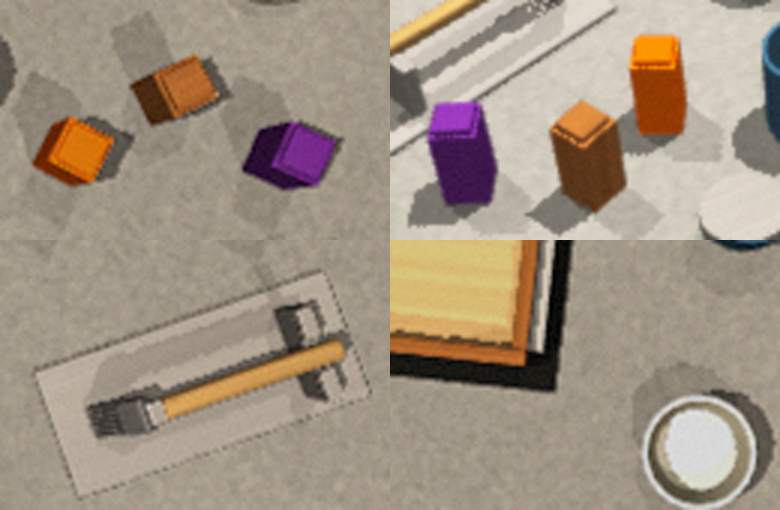

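The crop confirms it: the brown block is wood-coloured with a stepped top, and the orange and purple ones are plastic decoys. The brush head points left (+y), with its tail in the bridge on the right. Next I'll measure the handle, cup, post and tray, plus the wrist camera mount.

Run:
```python
from h import *
from cell import viewer,manip
T=cv2.imread("pics/top0.png");ct=cam("top")
c=blobs(T,(12,100,120),(24,255,255),(385,255,485,315))[0]
vx,vy,x,y=cv2.fitLine(c,cv2.DIST_L2,0,.01,.01).ravel()
P=c.reshape(-1,2); s=(P-[x,y])@[vx,vy]
e=np.array([[x,y]+k*np.array([vx,vy]) for k in (s.min(),s.max())]); w=ray(ct,e,60); print("handle ends",w.round(1),"len",np.linalg.norm(w[1]-w[0]))
c=blobs(T,(0,0,170),(180,40,255),(285,250,335,300))[0]; print("cup rim",ray(ct,cv2.fitEllipse(c)[0],42).round(1))
c=blobs(T,(9,130,150),(18,215,255),(395,175,430,212))[0]; r=cv2.minAreaRect(c); b=ray(ct,cv2.boxPoints(r),80); print("post top",b.mean(0).round(1),(b[1]-b[0]).round(1),(b[2]-b[1]).round(1))
i=viewer.camera_info("wrist"); st=manip.read_state()
R0=Ro.from_euler("xyz",st["eef_rot"]).as_matrix(); C=-i["R"].T@i["t"]
print("cam in tool",(R0.T@(C-st["eef_pos"])).round(1),(i["R"]@R0).round(2).tolist(),i["camera_matrix"].round(0).tolist())
```

```text
handle ends [[ 431.4 -284.4   60. ]
 [ 475.7 -413.6   60. ]] len 136.57222822790666
cup rim [[462.5 -65.4  42. ]]
post top [ 641.4 -287.1   80. ] [ 15.3 -30.3   0. ] [-31.  -14.9   0. ]
cam in tool [ 7.790e+01 -1.000e-01 -1.618e+02] [[0.0, 1.0, 0.0], [-0.96, 0.0, -0.27], [-0.27, -0.0, 0.96]] [[300.0, 0.0, 280.0], [0.0, 300.0, 209.0], [0.0, 0.0, 1.0]]
```

```bash
cat > go.py <<'E'
# usage: go.py x y z yaw  [x y z yaw ...]: chain of rows, each from the pose before it (one call each)
import sys
from h import *
from cell import manip
s=manip.read_state(); p=s["eef_pos"]; R=Ro.from_euler("xyz",s["eef_rot"]).as_matrix()
print("t",round(s["clock"],2),p.round(1),s["eef_rot"].round(4),"F",s["wrist_force"].round(1))
a=list(map(float,sys.argv[1:]))
for k in range(0,len(a),4):
    R1=(Ro.from_euler("z",a[k+3])*Ro.from_euler("x",np.pi)).as_matrix()
    d,w=row(R,p,R1,a[k:k+3]); n=max(np.abs(d@d)**.5*250/41.7,np.linalg.norm(w)*180/7.16)
    print(d.tolist(),w.tolist(),"rows>=",np.ceil(n)); p,R=np.array(a[k:k+3]),R1
E
python3 go.py 300 300 210 2.5  400 120 200 2.3  400 -120 200 2.1  445 -323 200 1.901
```

```text
t 0.1 [143.3 530.8 222. ] [-3.1406e+00 -1.0000e-04  2.8778e+00] F [-0.1 -0.4  0.3]
[-0.8457, -0.7277, 0.0485] [-0.0003, 0.0, 0.1203] rows>= 7.0
[-0.7514, -0.3374, 0.04] [-0.0, -0.0, 0.0637] rows>= 5.0
[-0.7159, -0.6396, -0.0] [0.0, -0.0, 0.0637] rows>= 6.0
[-0.7918, -0.2546, -0.0] [-0.0, -0.0, 0.0633] rows>= 5.0
```

Call:
apply_moves([
  [[-0.8457, -0.7277, 0.0485], [0, 0, 0.1203], 0],
  [[-0.8457, -0.7277, 0.0485], [0, 0, 0.1203], 0],
  [[-0.8457, -0.7277, 0.0485], [0, 0, 0.1203], 0],
  [[-0.8457, -0.7277, 0.0485], [0, 0, 0.1203], 0],
  [[-0.8457, -0.7277, 0.0485], [0, 0, 0.1203], 0],
  [[-0.8457, -0.7277, 0.0485], [0, 0, 0.1203], 0],
  [[-0.8457, -0.7277, 0.0485], [0, 0, 0.1203], 0],
  [[-0.8457, -0.7277, 0.0485], [0, 0, 0.1203], 0],
])

```text
clock: 0.77
eef_pos: [301.9, 296.9, 210.1]
eef_rot: [-3.141, 0.001, 2.496]
wrist_force: [-1.1, 0.1, -0.3]
finger_gap: 93.8
finger_force: 0.0
```

Call:
apply_moves([
  [[-0.7514, -0.3374, 0.04], [0, 0, 0.0637], 0],
  [[-0.7514, -0.3374, 0.04], [0, 0, 0.0637], 0],
  [[-0.7514, -0.3374, 0.04], [0, 0, 0.0637], 0],
  [[-0.7514, -0.3374, 0.04], [0, 0, 0.0637], 0],
  [[-0.7514, -0.3374, 0.04], [0, 0, 0.0637], 0],
  [[-0.7514, -0.3374, 0.04], [0, 0, 0.0637], 0],
])

```text
clock: 1.27
eef_pos: [402.0, 115.9, 199.9]
eef_rot: [-3.141, 0.001, 2.295]
wrist_force: [-0.3, 0.9, 0.3]
finger_gap: 94.3
finger_force: 0.0
```

Call:
apply_moves([
  [[-0.7159, -0.6396, 0], [0, 0, 0.0637], 0],
  [[-0.7159, -0.6396, 0], [0, 0, 0.0637], 0],
  [[-0.7159, -0.6396, 0], [0, 0, 0.0637], 0],
  [[-0.7159, -0.6396, 0], [0, 0, 0.0637], 0],
  [[-0.7159, -0.6396, 0], [0, 0, 0.0637], 0],
  [[-0.7159, -0.6396, 0], [0, 0, 0.0637], 0],
  [[-0.7159, -0.6396, 0], [0, 0, 0.0637], 0],
])

```text
clock: 1.85
eef_pos: [399.9, -123.3, 200.2]
eef_rot: [-3.141, 0.0, 2.096]
wrist_force: [0.6, 0.4, 0.3]
finger_gap: 93.9
finger_force: 0.0
```

Call:
apply_moves([
  [[-0.7918, -0.2546, 0], [0, 0, 0.0633], 0],
  [[-0.7918, -0.2546, 0], [0, 0, 0.0633], 0],
  [[-0.7918, -0.2546, 0], [0, 0, 0.0633], 0],
  [[-0.7918, -0.2546, 0], [0, 0, 0.0633], 0],
  [[-0.7918, -0.2546, 0], [0, 0, 0.0633], 0],
  [[-0.7918, -0.2546, 0], [0, 0, 0.0633], 0],
  [[-0.7918, -0.2546, 0], [0, 0, 0.0633], 0],
])

```text
clock: 2.43
eef_pos: [445.2, -323.0, 199.1]
eef_rot: [-3.141, -0.002, 1.899]
wrist_force: [0.4, 0.3, -0.6]
finger_gap: 94.1
finger_force: 0.0
```

```bash
cat > wr.py <<'E'
import sys
from h import *
from cell import viewer
i=viewer.camera_info("wrist"); n=sys.argv[1]
cv2.imwrite(f"pics/{n}.png",viewer.camera("wrist")); np.savez(n+".npz",K=i["camera_matrix"],R=i["R"],t=i["t"])
E
python3 wr.py w1; python3 go.py
```

```text
t 2.48 [ 445.2 -321.9  199.6] [-3.1410e+00 -1.5000e-03  1.9005e+00] F [-0.  -0.1  0.6]
```

View pics/w1.png

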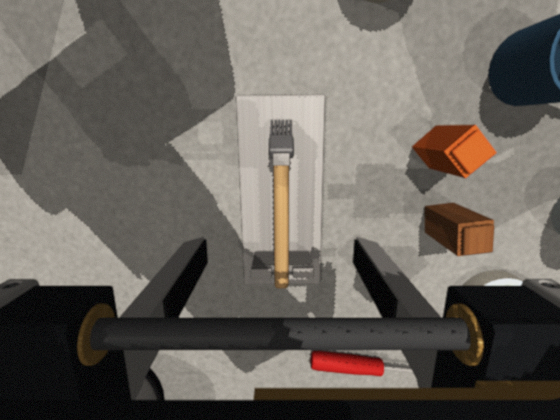

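The wrist view shows the brush lying straight between the open fingers: bristle ends at about (281,121), handle from (281,165) to (283,285). I'll measure it here.

Run:
```python
from h import *
W=cv2.imread("pics/w1.png");c1=cam("w1")
c=blobs(W,(12,100,90),(26,255,255),(255,150,310,300))[0]
P=c.reshape(-1,2); l=P[P[:,1].argsort()]
vx,vy,x,y=cv2.fitLine(c,cv2.DIST_L2,0,.01,.01).ravel()
yy=np.array([P[:,1].min(),P[:,1].max()]); e=np.c_[x+(yy-y)*vx/vy,yy]
w=ray(c1,e,63); d=w[0]-w[1]; print(e.round(1),w.round(1),np.linalg.norm(d),np.arctan2(d[1],d[0]))
g=cv2.cvtColor(W,cv2.COLOR_BGR2GRAY)
print(g[112:130,281],g[112:130,275],g[112:130,288])
print("tip",ray(c1,[(281,121.)],6).round(1))
print("width",[ray(c1,[(P[P[:,1]==r][:,0].min(),r),(P[P[:,1]==r][:,0].max(),r)],58)[:,:2].round(1).tolist() for r in (200,230)])
```

```text
[[280.5 166. ]
 [280.9 287. ]] [[ 432.2 -285.5   63. ]
 [ 476.  -411.9   63. ]] 133.71616778059817 1.9041542930580022
[196 198 196 196 192 190 185 167 136 114 108  98  92  89  76  77  86  95] [198 201 196 200 199 197 189 162 123 105  99 100  98  94  88  94  93  99] [203 201 202 203 202 199 188 162 140 134 136 118  99  86  91 116 131 127]
tip [[ 418.7 -243.9    6. ]]
width [[[437.5, -321.6], [450.3, -317.2]], [[448.0, -352.8], [461.1, -348.3]]]
```

```bash
python3 go.py 444.5 -320 59 1.903
```

```text
t 2.48 [ 445.2 -321.9  199.6] [-3.1410e+00 -1.5000e-03  1.9005e+00] F [-0.  -0.1  0.6]
[0.0075, 0.0002, 0.5623] [-0.0002, -0.0005, -0.0008] rows>= 4.0
```

Call:
apply_moves([
  [[0.0075, 0, 0.15], [0, 0, -0.001], 0.3],
  [[0.0075, 0, 0.3], [0, 0, -0.001], 0.3],
  [[0.0075, 0, 0.42], [0, 0, -0.001], 0.3],
  [[0.0075, 0, 0.5], [0, 0, -0.001], 0.3],
  [[0.0075, 0, 0.5623], [0, 0, -0.001], 0.3],
  [[0.0075, 0, 0.5623], [0, 0, -0.001], 0.4],
  [[0.0075, 0, 0.5623], [0, 0, -0.001], 0.5],
])

```text
clock: 3.07
eef_pos: [444.7, -319.7, 60.1]
eef_rot: [-3.141, -0.001, 1.905]
wrist_force: [0.1, -0.1, -0.2]
finger_gap: 55.9
finger_force: 0.0
```

Call:
apply_moves([
  [[0, 0, 0], [0, 0, 0], 0.8],
  [[0, 0, 0], [0, 0, 0], 1],
  [[0, 0, 0], [0, 0, 0], 1],
  [[0, 0, 0], [0, 0, 0], 1],
  [[0, 0, 0], [0, 0, 0], 1],
  [[0, 0, 0], [0, 0, 0], 1],
  [[0, 0, 0], [0, 0, 0], 1],
  [[0, 0, 0], [0, 0, 0], 1],
], squeeze=25)

```text
clock: 3.73
eef_pos: [444.4, -321.1, 59.9]
eef_rot: [3.141, 0.0, 1.904]
wrist_force: [-0.9, 0.8, 2.8]
finger_gap: 15.7
finger_force: 25.0
```

```bash
python3 go.py 444.5 -320 160 1.903 488.6 -141 160 1.903
```

```text
t 3.73 [ 444.4 -321.1   59.9] [3.1415e+00 1.0000e-04 1.9038e+00] F [-0.9  0.8  2.8]
[0.004, 0.002, -0.4004] [0.0, 0.0, 0.0003] rows>= 3.0
[0.6193, 0.4003, 0.0] [0.0, 0.0, 0.0] rows>= 5.0
```

Call:
apply_moves([
  [[0, 0, -0.06], [0, 0, 0], 1],
  [[0, 0, -0.16], [0, 0, 0], 1],
  [[0, 0, -0.28], [0, 0, 0], 1],
  [[0, 0, -0.4], [0, 0, 0], 1],
  [[0.1, 0.06, -0.4], [0, 0, 0], 1],
  [[0.22, 0.14, -0.4], [0, 0, 0], 1],
  [[0.35, 0.22, -0.4], [0, 0, 0], 1],
  [[0.47, 0.3, -0.4], [0, 0, 0], 1],
  [[0.57, 0.37, -0.4], [0, 0, 0], 1],
  [[0.62, 0.4, -0.4], [0, 0, 0], 1],
  [[0.62, 0.4, -0.4], [0, 0, 0], 1],
  [[0.62, 0.4, -0.4], [0, 0, 0], 1],
])

```text
clock: 4.73
eef_pos: [488.2, -141.6, 159.7]
eef_rot: [-3.141, 0.0, 1.905]
wrist_force: [-0.7, 0.0, -0.6]
finger_gap: 15.9
finger_force: 25.0
```

```bash
python3 wr.py w2; python3 go.py
```

```text
t 4.78 [ 488.  -142.3  159.7] [-3.1414e+00  1.0000e-04  1.9042e+00] F [ 0.7  0.4 -0.7]
```

View pics/w2.png

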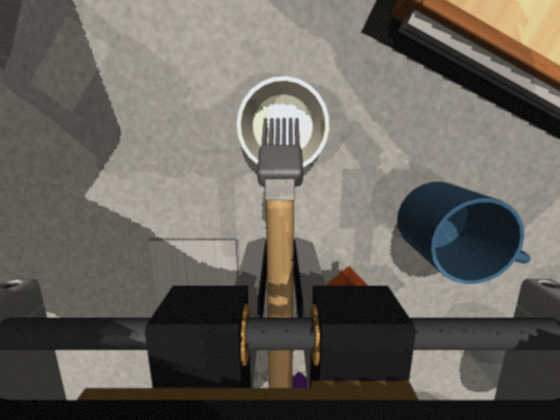

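The cup rim ring spans columns about 237–329 with its top at row 76, centre near (283,122). The brush is held straight, with its tips at about (281,118).

```bash
python3 - <<'E'
from h import *
c2=cam("w2")
W=cv2.imread("pics/w2.png")
c=blobs(W,(0,0,205),(180,60,255),(230,70,340,180))
q=max(c,key=lambda k:cv2.boundingRect(k)[2]); print(cv2.boundingRect(q))
h=cv2.convexHull(q).reshape(-1,2); h=h[(h[:,1]<150)]; w=ray(c2,h,42)
A=np.c_[2*w[:,:2],np.ones(len(w))]; s=np.linalg.lstsq(A,(w[:,:2]**2).sum(1),rcond=None)[0]; print("cup",s[:2].round(1),"r",np.sqrt(s[2]+s[:2]@s[:2]))
for z in (104,106,108): print("tip",ray(c2,[(281.5,117.5)],z).round(1))
E
python3 go.py 488.6 -141 68 1.904
```

```text
(237, 76, 92, 90)
cup [464.1 -67.4] r 41.012242790935765
tip [[461.2 -62.9 104. ]]
tip [[461.2 -62.9 106. ]]
tip [[461.2 -63.  108. ]]
t 4.78 [ 488.  -142.3  159.7] [-3.1414e+00  1.0000e-04  1.9042e+00] F [ 0.7  0.4 -0.7]
[0.0044, 0.004, 0.3667] [-0.0001, 0.0, 0.0001] rows>= 3.0
```

Call:
apply_moves([
  [[0, 0, 0.1], [0, 0, 0], 1],
  [[0, 0, 0.2], [0, 0, 0], 1],
  [[0, 0, 0.28], [0, 0, 0], 1],
  [[0, 0, 0.34], [0, 0, 0], 1],
  [[0, 0, 0.37], [0, 0, 0], 1],
  [[0, 0, 0.388], [0, 0, 0], 1],
  [[0, 0, 0.388], [0, 0, 0], 1],
  [[0, 0, 0.388], [0, 0, 0], 1],
  [[0, 0, 0.388], [0, 0, 0], 1],
  [[0, 0, 0.388], [0, 0, 0], 1],
])

```text
clock: 5.62
eef_pos: [488.5, -142.1, 63.6]
eef_rot: [3.141, 0.001, 1.904]
wrist_force: [-0.4, -0.1, -0.8]
finger_gap: 15.4
finger_force: 25.0
```

Call:
apply_moves([
  [[0, 0, 0], [0, 0, 0], 1],
  [[0, 0, 0], [0, 0, 0], 1],
])

```text
clock: 5.78
eef_pos: [488.3, -141.9, 63.1]
eef_rot: [3.141, 0.0, 1.904]
wrist_force: [0.3, 0.1, -1.0]
finger_gap: 15.8
finger_force: 25.0
```

Call:
apply_moves([
  [[0, 0, 0.01], [0, 0, 0], 1],
  [[0, 0, 0.01], [0, 0, 0], 1],
  [[0, 0, -0.05], [0, 0, 0], 1],
  [[0, 0, -0.15], [0, 0, 0], 1],
  [[0, 0, -0.3], [0, 0, 0], 1],
  [[0, 0, -0.4], [0, 0, 0], 1],
  [[0, 0, -0.44], [0, 0, 0], 1],
  [[0, 0, -0.44], [0, 0, 0], 1],
])

```text
clock: 6.45
eef_pos: [488.9, -142.1, 174.6]
eef_rot: [3.139, 0.002, 1.904]
wrist_force: [0.6, -0.2, -1.5]
finger_gap: 15.5
finger_force: 25.0
```

```bash
python3 go.py 540 -40 175 2.7 627 111 175 3.49
```

```text
t 6.45 [ 488.9 -142.1  174.6] [3.1387e+00 2.4000e-03 1.9039e+00] F [ 0.6 -0.2 -1.5]
[0.3193, 0.3267, -0.0014] [0.0006, 0.0011, -0.2534] rows>= 7.0
[-0.0565, 0.6948, 0.0] [0.0, 0.0, -0.2515] rows>= 7.0
```

Call:
apply_moves([
  [[0.32, 0.33, 0], [0, 0, -0.25], 1],
  [[0.32, 0.33, 0], [0, 0, -0.25], 1],
  [[0.32, 0.33, 0], [0, 0, -0.25], 1],
  [[0.32, 0.33, 0], [0, 0, -0.25], 1],
  [[0.32, 0.33, 0], [0, 0, -0.25], 1],
  [[0.32, 0.33, 0], [0, 0, -0.25], 1],
  [[0.32, 0.33, 0], [0, 0, -0.25], 1],
])

```text
clock: 7.03
eef_pos: [539.3, -39.0, 170.2]
eef_rot: [-3.141, -0.003, 2.697]
wrist_force: [0.3, -0.3, -0.5]
finger_gap: 15.6
finger_force: 25.0
```

Call:
apply_moves([
  [[-0.055, 0.69, 0], [0, 0, -0.255], 1],
  [[-0.055, 0.69, 0], [0, 0, -0.255], 1],
  [[-0.055, 0.69, 0], [0, 0, -0.255], 1],
  [[-0.055, 0.69, 0], [0, 0, -0.255], 1],
  [[-0.055, 0.69, 0], [0, 0, -0.255], 1],
  [[-0.055, 0.69, 0], [0, 0, -0.255], 1],
  [[-0.055, 0.69, 0], [0, 0, -0.255], 1],
  [[-0.055, 0.69, 0], [0, 0, -0.255], 1],
  [[-0.055, 0.69, 0], [0, 0, -0.255], 1],
  [[-0.055, 0.69, 0], [0, 0, -0.255], 1],
])

```text
clock: 7.87
eef_pos: [627.4, 109.7, 171.5]
eef_rot: [3.141, -0.002, -2.795]
wrist_force: [-0.4, -0.0, -0.0]
finger_gap: 15.9
finger_force: 25.0
```

```bash
python3 wr.py w3; python3 go.py
```

```text
t 7.92 [627.5 109.6 171.9] [ 3.1414e+00 -1.0000e-03 -2.7949e+00] F [-0.6  0.6 -0.5]
```

View pics/w3.png

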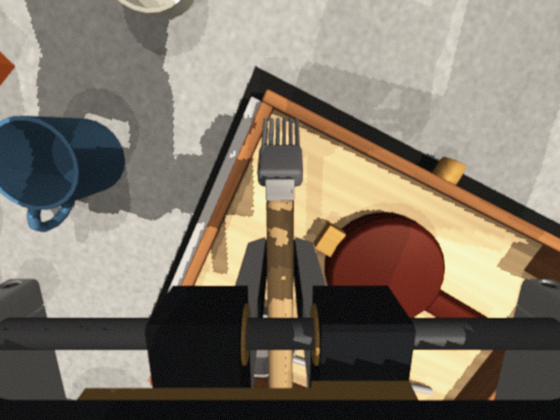

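The picture shows the lips meeting at the open corner near (268,95). The front lip runs down to the right and the side lip runs down to the left, with the brush tips at about (281,118). I'll fit the outer top edges of both lips.

```bash
cat > tray.py <<'E'
from h import *
def lips(n,fcols,srows,show=False):
    W=cv2.imread(f"pics/{n}.png");c=cam(n)
    hs=cv2.cvtColor(W,cv2.COLOR_BGR2HSV)
    m=cv2.inRange(hs,np.array((5,120,70)),np.array((15,255,255)))
    m=cv2.morphologyEx(m,cv2.MORPH_OPEN,np.ones((3,3)))
    f=[(u,np.flatnonzero(m[60:300,u])[0]+59.5) for u in fcols if m[60:300,u].any()]
    s=[(np.flatnonzero(m[v,150:300])[0]+149.5,v) for v in srows if m[v,150:300].any()]
    L=[]
    for q in (f,s):
        w=ray(c,np.array(q),43)[:,:2].astype(np.float32)
        vx,vy,x,y=cv2.fitLine(w,cv2.DIST_HUBER,0,.01,.01).ravel(); r=(w-[x,y])@[-vy,vx]
        L.append((np.array([x,y]),np.array([vx,vy]))); print("dir",np.degrees(np.arctan2(vy,vx)).round(2),"n",len(w),"std",np.abs(r).mean().round(2),np.abs(r).max().round(1))
    return L
def corner(L,tx):
    ex=np.array([np.cos(tx),np.sin(tx)]);ey=np.array([-ex[1],ex[0]])
    a=(L[0][0]@ex)+12; b=(L[1][0]@ey)+12
    return a*ex+b*ey,ex,ey
E
python3 - <<'E'
from tray import *
L=lips("w3",range(275,420,3),range(105,280,3))
fy=np.arctan2(*L[0][1][::-1]);sx=np.arctan2(*L[1][1][::-1])
print(np.degrees(fy)%180-90,(np.degrees(sx)+90)%180-90)
tx=np.radians(((np.degrees(fy)%180-90)+((np.degrees(sx)+90)%180-90))/2)
o,ex,ey=corner(L,tx);print("corner",o.round(1),tx)
c=cam("w3")
for z in (118,): 
  t=ray(c,[(281.5,118)],z)[0,:2]; print("tip",t.round(1),((t-o)@ex).round(1),((t-o)@ey).round(1))
# top-cam cross-check
print(ray(cam("top"),[(250.7,246.7)],43).round(1), "outer pred",(o-12*ex-12*ey).round(1))
E
```

```text
dir 84.2 n 49 std 0.2 0.4
dir -5.81 n 59 std 0.25 0.6
-5.802643 -5.8142624
corner [539.4  72.1] -0.10137662
tip [548.4  82.7] 7.9 11.4
[[525.1  59.5  43. ]] outer pred [526.3  61.4]
```

```bash
python3 go.py 630 114 66 -2.795
```

```text
t 7.92 [627.5 109.6 171.9] [ 3.1414e+00 -1.0000e-03 -2.7949e+00] F [-0.6  0.6 -0.5]
[-0.0157, 0.013, 0.4238] [0.0001, -0.0003, 0.0] rows>= 3.0
```

Call:
apply_moves([
  [[-0.0157, 0.013, 0.08], [0, 0, 0], 1],
  [[-0.0157, 0.013, 0.2], [0, 0, 0], 1],
  [[-0.0157, 0.013, 0.3], [0, 0, 0], 1],
  [[-0.0157, 0.013, 0.37], [0, 0, 0], 1],
  [[-0.0157, 0.013, 0.41], [0, 0, 0], 1],
  [[-0.0157, 0.013, 0.424], [0, 0, 0], 1],
  [[-0.0157, 0.013, 0.424], [0, 0, 0], 1],
  [[-0.0157, 0.013, 0.424], [0, 0, 0], 1],
])

```text
clock: 8.58
eef_pos: [630.8, 114.3, 67.9]
eef_rot: [-3.141, 0.002, -2.793]
wrist_force: [-0.5, -0.6, -0.2]
finger_gap: 15.6
finger_force: 25.0
```

Call:
apply_moves([
  [[0, 0, 0.003], [0, 0, 0], 1],
  [[0, 0, 0.006], [0, 0, 0], 1],
  [[0, 0, 0.009], [0, 0, 0], 1],
  [[0, 0, 0.009], [0, 0, 0], 1],
])

```text
clock: 8.92
eef_pos: [630.4, 114.2, 64.8]
eef_rot: [-3.141, 0.0, -2.793]
wrist_force: [-0.4, -0.6, -0.4]
finger_gap: 15.5
finger_force: 25.0
```

```bash
python3 wr.py w4; python3 go.py
python3 - <<'E'
from h import *
W=cv2.imread("pics/w4.png"); cv2.imwrite("pics/w4c.png",cv2.resize(W[60:240,180:380],None,fx=3,fy=3,interpolation=cv2.INTER_CUBIC))
E
```

```text
t 8.97 [630.3 114.3  64.7] [-3.1415e+00  3.0000e-04 -2.7928e+00] F [ 0.4 -0.4 -2. ]
```

View pics/w4c.png

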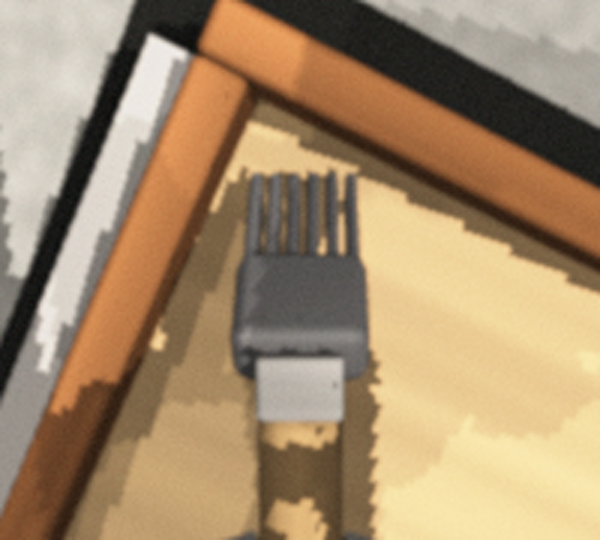

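The tips sit at about pixel (281,118), just off the corner, with clear space between the bristles and both lips. I'll compute the offset.

Run:
```python
from tray import *
L=lips("w4",range(275,380,3),range(95,200,3)); tx=-.1014
o,ex,ey=corner(L,tx);print("corner",o.round(1))
c=cam("w4")
for px in ((263.5,118.5),(281,118),(298,118)):
  t=ray(c,[px],10)[0,:2]; print("tip",t.round(1),((t-o)@ex).round(1),((t-o)@ey).round(1))
```

```text
dir 84.17 n 35 std 0.12 0.3
dir -5.71 n 35 std 0.14 0.3
corner [539.8  72. ]
tip [556.1  75.5] 15.9 5.2
tip [551.6  86.8] 10.3 15.9
tip [547.6  97.8] 5.2 26.5
```

Call:
apply_moves([
  [[0.007, -0.003, 0.003], [0, 0, 0], 1],
  [[0.007, -0.003, 0.005], [0, 0, 0], 1],
  [[0.007, -0.003, 0.007], [0, 0, 0], 1],
  [[0.007, -0.003, 0.007], [0, 0, 0], 1],
])

```text
clock: 9.3
eef_pos: [628.9, 112.9, 62.7]
eef_rot: [-3.142, -0.0, -2.793]
wrist_force: [-0.2, -0.3, 0.2]
finger_gap: 15.7
finger_force: 25.0
```

Call:
apply_moves([
  [[0, 0, 0.002], [0, 0, 0], 1],
  [[0, 0, 0.003], [0, 0, 0], 1],
  [[0, 0, 0.003], [0, 0, 0], 1],
])

```text
clock: 9.55
eef_pos: [629.1, 112.9, 62.2]
eef_rot: [-3.141, 0.0, -2.793]
wrist_force: [1.1, -0.6, 1.4]
finger_gap: 15.6
finger_force: 25.0
```

Call:
apply_moves([
  [[0, 0, 0.002], [0, 0, 0], 1],
  [[0, 0, 0.004], [0, 0, 0], 1],
  [[0, 0, 0.004], [0, 0, 0], 1],
  [[0, 0, 0.004], [0, 0, 0], 1],
])

```text
clock: 9.88
eef_pos: [629.1, 113.0, 61.3]
eef_rot: [-3.142, 0.001, -2.793]
wrist_force: [2.0, 0.2, 2.6]
finger_gap: 15.5
finger_force: 25.0
```

Call:
apply_moves([
  [[0, 0, 0], [0, 0, 0], 1],
  [[0, 0, -0.03], [0, 0, 0], 1],
  [[0, 0, -0.12], [0, 0, 0], 1],
  [[0, 0, -0.25], [0, 0, 0], 1],
  [[0, 0, -0.38], [0, 0, 0], 1],
  [[0, 0, -0.45], [0, 0, 0], 1],
  [[0, 0, -0.45], [0, 0, 0], 1],
])

```text
clock: 10.47
eef_pos: [630.0, 113.0, 178.3]
eef_rot: [-3.14, 0.006, -2.793]
wrist_force: [-0.0, -0.6, 0.6]
finger_gap: 15.7
finger_force: 25.0
```

```bash
python3 go.py 540 -40 175 2.7 489 -142 170 1.904 444.4 -320.5 165 1.904
```

```text
t 10.47 [630.  113.  178.3] [-3.1402  0.0058 -2.7928] F [-0.  -0.6  0.6]
[0.5477, -0.4521, 0.0107] [0.0003, 0.0019, 0.2516] rows>= 7.0
[0.0101, -0.456, 0.02] [0.0, -0.0, 0.2534] rows>= 7.0
[-0.6164, -0.4021, 0.02] [0.0, 0.0, 0.0] rows>= 5.0
```

Call:
apply_moves([
  [[0.55, -0.45, 0], [0, 0, 0.2516], 1],
  [[0.55, -0.45, 0], [0, 0, 0.2516], 1],
  [[0.55, -0.45, 0], [0, 0, 0.2516], 1],
  [[0.55, -0.45, 0], [0, 0, 0.2516], 1],
  [[0.55, -0.45, 0], [0, 0, 0.2516], 1],
  [[0.55, -0.45, 0], [0, 0, 0.2516], 1],
  [[0.55, -0.45, 0], [0, 0, 0.2516], 1],
  [[0.55, -0.45, 0], [0, 0, 0.2516], 1],
])

```text
clock: 11.13
eef_pos: [537.4, -40.1, 172.6]
eef_rot: [-3.141, -0.002, 2.697]
wrist_force: [0.4, 0.6, -1.6]
finger_gap: 15.9
finger_force: 25.0
```

Call:
apply_moves([
  [[0.01, -0.456, 0], [0, 0, 0.2534], 1],
  [[0.01, -0.456, 0], [0, 0, 0.2534], 1],
  [[0.01, -0.456, 0], [0, 0, 0.2534], 1],
  [[0.01, -0.456, 0], [0, 0, 0.2534], 1],
  [[0.01, -0.456, 0], [0, 0, 0.2534], 1],
  [[0.01, -0.456, 0], [0, 0, 0.2534], 1],
  [[0.01, -0.456, 0], [0, 0, 0.2534], 1],
  [[0.01, -0.456, 0], [0, 0, 0.2534], 1],
])

```text
clock: 11.8
eef_pos: [486.8, -141.6, 172.8]
eef_rot: [-3.14, -0.001, 1.904]
wrist_force: [-1.0, -0.7, -1.0]
finger_gap: 16.1
finger_force: 25.0
```

Call:
apply_moves([
  [[-0.1, -0.07, 0], [0, 0, 0], 1],
  [[-0.22, -0.15, 0], [0, 0, 0], 1],
  [[-0.35, -0.23, 0], [0, 0, 0], 1],
  [[-0.47, -0.31, 0], [0, 0, 0], 1],
  [[-0.57, -0.37, 0], [0, 0, 0], 1],
  [[-0.616, -0.402, 0], [0, 0, 0], 1],
  [[-0.616, -0.402, 0], [0, 0, 0], 1],
  [[-0.616, -0.402, 0], [0, 0, 0], 1],
  [[-0.616, -0.402, 0], [0, 0, 0], 1],
])

```text
clock: 12.55
eef_pos: [442.8, -318.9, 173.2]
eef_rot: [-3.141, -0.001, 1.906]
wrist_force: [-0.1, -0.8, -0.4]
finger_gap: 15.9
finger_force: 25.0
```

```bash
python3 wr.py w5; python3 go.py 444.4 -320.5 62 1.904
```

```text
t 12.6 [ 443.  -318.9  173.4] [-3.1415e+00 -4.0000e-04  1.9063e+00] F [-0.4  0.7 -0.6]
[-0.0083, 0.0033, 0.4456] [-0.0, -0.0001, 0.0007] rows>= 3.0
```

View pics/w5.png

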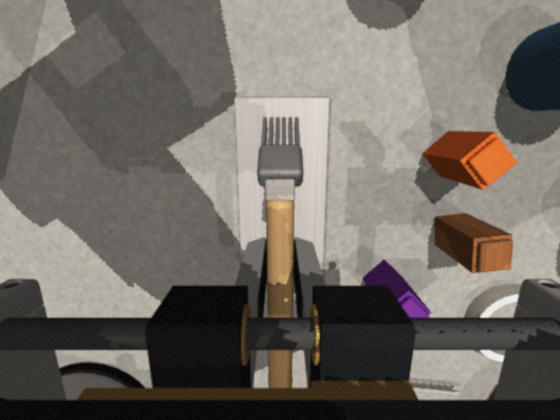

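The brush is unchanged in the hand, and the rest is straight below it. Descending to the earlier grasp pose.

Call:
apply_moves([
  [[-0.008, 0.003, 0.1], [0, 0, 0.0007], 1],
  [[-0.008, 0.003, 0.22], [0, 0, 0.0007], 1],
  [[-0.008, 0.003, 0.32], [0, 0, 0.0007], 1],
  [[-0.008, 0.003, 0.39], [0, 0, 0.0007], 1],
  [[-0.008, 0.003, 0.43], [0, 0, 0.0007], 1],
  [[-0.008, 0.003, 0.444], [0, 0, 0.0007], 1],
  [[-0.008, 0.003, 0.444], [0, 0, 0.0007], 1],
  [[-0.008, 0.003, 0.444], [0, 0, 0.0007], 1],
  [[-0.008, 0.003, 0.444], [0, 0, 0.0007], 1],
])

```text
clock: 13.35
eef_pos: [444.5, -322.1, 63.8]
eef_rot: [3.141, 0.002, 1.902]
wrist_force: [-1.0, -0.1, -0.9]
finger_gap: 15.9
finger_force: 25.0
```

Call:
apply_moves([
  [[0, 0, 0.003], [0, 0, 0], 1],
  [[0, 0, 0.006], [0, 0, 0], 1],
  [[0, 0, 0.006], [0, 0, 0], 1],
  [[0, 0, 0.006], [0, 0, 0], 1],
])

```text
clock: 13.68
eef_pos: [443.9, -321.9, 61.2]
eef_rot: [3.141, 0.0, 1.902]
wrist_force: [0.5, -0.0, -2.2]
finger_gap: 15.7
finger_force: 25.0
```

Call:
apply_moves([
  [[0.002, 0.003, 0.003], [0, 0, 0], 1],
  [[0.002, 0.003, 0.005], [0, 0, 0], 1],
  [[0.002, 0.003, 0.006], [0, 0, 0], 1],
  [[0.002, 0.003, 0.006], [0, 0, 0], 1],
  [[0.002, 0.003, 0.006], [0, 0, 0], 1],
])

```text
clock: 14.1
eef_pos: [444.6, -321.1, 59.8]
eef_rot: [3.141, 0.0, 1.902]
wrist_force: [-1.3, 2.3, 4.7]
finger_gap: 15.6
finger_force: 25.0
```

Call:
apply_moves([
  [[0, 0, -0.001], [0, 0, 0], 0.8],
  [[0, 0, -0.001], [0, 0, 0], 0.7],
  [[0, 0, -0.001], [0, 0, 0], 0.5],
  [[0, 0, -0.001], [0, 0, 0], 0.4],
  [[0, 0, -0.001], [0, 0, 0], 0.4],
  [[0, 0, -0.04], [0, 0, 0], 0.4],
  [[0, 0, -0.14], [0, 0, 0], 0.3],
  [[0, 0, -0.28], [0, 0, 0], 0.2],
  [[0, 0, -0.44], [0, 0, 0], 0],
  [[0, 0, -0.56], [0, 0, 0], 0],
  [[0, 0, -0.56], [0, 0, 0], 0],
  [[0, 0, -0.56], [0, 0, 0], 0],
])

```text
clock: 15.1
eef_pos: [444.8, -321.4, 201.5]
eef_rot: [3.14, 0.003, 1.902]
wrist_force: [-0.4, 0.1, -0.5]
finger_gap: 88.3
finger_force: 0.0
```

```bash
python3 wr.py w6
python3 - <<'E'
from h import *
W=cv2.imread("pics/w6.png");c1=cam("w6")
c=blobs(W,(12,100,90),(26,255,255),(255,150,310,300))[0]; P=c.reshape(-1,2)
print([ray(c1,[(P[P[:,1]==r][:,0].min(),r),(P[P[:,1]==r][:,0].max(),r)],58)[:,:2].mean(0).round(1).tolist() for r in (200,230)],P[:,1].min(),P[:,1].max(),[ray(c1,[(281,r)],63).round(1).tolist() for r in (P[:,1].min(),P[:,1].max())])
g=cv2.cvtColor(W,cv2.COLOR_BGR2GRAY); print(g[112:130,281])
E
python3 go.py
```

```text
[[443.2, -319.2], [454.0, -350.6]] 167 286 [[[433.2, -285.5, 63.0]], [[476.6, -411.0, 63.0]]]
[197 199 195 196 196 195 193 183 155 118 102 106  96  90  91  81  87  89]
t 15.15 [ 444.3 -321.   199.8] [3.1413e+00 5.0000e-04 1.9017e+00] F [ 0.1 -0.2 -0.7]
```

The brush is back within 1 mm. Next, the post: hover with the gripper aligned and look.

```bash
python3 go.py 641 -287 210 2.04
```

```text
t 15.15 [ 444.3 -321.   199.8] [3.1413e+00 5.0000e-04 1.9017e+00] F [ 0.1 -0.2 -0.7]
[-0.127, 0.7882, -0.0406] [0.0001, 0.0002, -0.044] rows>= 5.0
```

Call:
apply_moves([
  [[-0.127, 0.788, -0.04], [0, 0, -0.044], 0],
  [[-0.127, 0.788, -0.04], [0, 0, -0.044], 0],
  [[-0.127, 0.788, -0.04], [0, 0, -0.044], 0],
  [[-0.127, 0.788, -0.04], [0, 0, -0.044], 0],
  [[-0.127, 0.788, -0.04], [0, 0, -0.044], 0],
  [[-0.127, 0.788, -0.04], [0, 0, -0.044], 0],
  [[-0.127, 0.788, -0.04], [0, 0, -0.044], 0],
  [[-0.127, 0.788, -0.04], [0, 0, -0.044], 0],
])

```text
clock: 15.82
eef_pos: [640.2, -287.1, 207.9]
eef_rot: [-3.14, -0.002, 2.04]
wrist_force: [-1.3, -0.4, -0.4]
finger_gap: 94.0
finger_force: 0.0
```

```bash
python3 wr.py w7; python3 go.py
```

```text
t 15.87 [ 640.  -287.5  208.7] [-3.1406e+00 -1.2000e-03  2.0392e+00] F [ 0.1 -0.  -0. ]
```

View pics/w7.png

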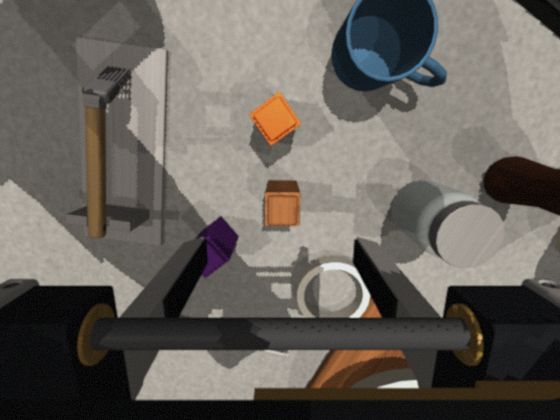

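The post's top, square to the view, is at about (283,208). The purple decoy at (218,245) is near the left finger's path, so I'll close the gap partly before descending.

Run:
```python
from h import *
W=cv2.imread("pics/w7.png");c=cam("w7")
hs=cv2.cvtColor(W,cv2.COLOR_BGR2HSV); print(hs[208,283],hs[185,283])
k=blobs(W,(5,90,100),(18,255,255),(255,170,310,235))[0]; r=cv2.minAreaRect(k); b=ray(c,cv2.boxPoints(r),74); print(r,b.mean(0).round(1))
for i in (0,1): d=b[i+1]-b[i]; print(np.linalg.norm(d).round(1),np.arctan2(d[1],d[0]).round(3))
p=blobs(W,(125,80,30),(160,255,255),(180,200,260,290))[0]; x=cv2.boundingRect(p); print("purple",x)
o=b.mean(0)[:2]; e=ray(c,p.reshape(-1,2),80)[:,:2]-o; e0=ray(c,p.reshape(-1,2),20)[:,:2]-o
y=np.array([np.sin(2.04),-np.cos(2.04)]);X=np.array([np.cos(2.04),np.sin(2.04)])
print("purple tool y,x z80",(e@y).max(),(e@X).max(),(e@X).min())
```

```text
[ 13 164 185] [ 12 157  91]
((282.5, 208.5), (35.0, 35.0), 90.0) [ 643.4 -289.4   74. ]
35.2 0.47
37.0 -1.083
purple (197, 217, 41, 61)
purple tool y,x z80 -46.637672836506425 -7.010154092468969 -73.87099898901711
```

```bash
python3 go.py 643.2 -289.2 57 2.042
```

```text
t 15.87 [ 640.  -287.5  208.7] [-3.1406e+00 -1.2000e-03  2.0392e+00] F [ 0.1 -0.  -0. ]
[-0.0125, 0.0089, 0.607] [-0.0003, -0.0004, -0.0009] rows>= 4.0
```

Call:
apply_moves([
  [[-0.012, 0.009, 0.05], [0, 0, -0.001], 0.4],
  [[-0.012, 0.009, 0.12], [0, 0, -0.001], 0.4],
  [[-0.012, 0.009, 0.2], [0, 0, -0.001], 0.4],
  [[-0.012, 0.009, 0.28], [0, 0, -0.001], 0.4],
  [[-0.012, 0.009, 0.28], [0, 0, -0.001], 0.4],
  [[-0.012, 0.009, 0.36], [0, 0, -0.001], 0.4],
  [[-0.012, 0.009, 0.45], [0, 0, -0.001], 0.4],
  [[-0.012, 0.009, 0.53], [0, 0, -0.001], 0.4],
  [[-0.012, 0.009, 0.58], [0, 0, -0.001], 0.4],
  [[-0.012, 0.009, 0.607], [0, 0, -0.001], 0.4],
  [[-0.012, 0.009, 0.607], [0, 0, -0.001], 0.4],
  [[-0.012, 0.009, 0.607], [0, 0, -0.001], 0.4],
])

```text
clock: 16.87
eef_pos: [644.7, -289.1, 58.8]
eef_rot: [3.141, 0.001, 2.043]
wrist_force: [-0.0, -0.8, 0.5]
finger_gap: 56.3
finger_force: 0.0
```

Call:
apply_moves([
  [[0, 0, 0], [0, 0, 0], 0.5],
  [[0, 0, 0], [0, 0, 0], 0.55],
  [[0, 0, 0], [0, 0, 0], 0.6],
  [[0, 0, 0], [0, 0, 0], 0.65],
  [[0, 0, 0], [0, 0, 0], 0.8],
  [[0, 0, 0], [0, 0, 0], 0.8],
  [[0, 0, 0], [0, 0, 0], 0.8],
  [[0, 0, 0], [0, 0, 0], 0.8],
], squeeze=35)

```text
clock: 17.53
eef_pos: [644.6, -288.9, 58.4]
eef_rot: [3.141, 0.001, 2.043]
wrist_force: [-1.7, 1.1, 5.9]
finger_gap: 35.8
finger_force: 35.0
```

Call:
apply_moves([
  [[0, 0, -0.04], [0, 0, 0], 0.8],
  [[0, 0, -0.12], [0, 0, 0], 0.8],
  [[0, 0, -0.24], [0, 0, 0], 0.8],
  [[0, 0, -0.36], [0, 0, 0], 0.8],
  [[0, 0, -0.44], [0, 0, 0], 0.8],
  [[0, 0, -0.44], [0, 0, 0], 0.8],
  [[0, 0, -0.44], [0, 0, 0], 0.8],
])

```text
clock: 18.12
eef_pos: [644.6, -288.9, 168.7]
eef_rot: [3.141, 0.001, 2.043]
wrist_force: [-0.6, -0.6, -0.5]
finger_gap: 35.9
finger_force: 35.0
```

```bash
python3 go.py 605 -100 168 1.75 566 93.4 150 1.469
```

```text
t 18.12 [ 644.6 -288.9  168.7] [3.1406e+00 1.3000e-03 2.0431e+00] F [-0.6 -0.6 -0.5]
[0.7448, 0.2026, 0.002] [0.0004, 0.0004, 0.0933] rows>= 5.0
[0.789, -0.0156, 0.072] [-0.0, -0.0, 0.0894] rows>= 5.0
```

Call:
apply_moves([
  [[0.1, 0.03, 0], [0, 0, 0.015], 0.8],
  [[0.23, 0.065, 0], [0, 0, 0.03], 0.8],
  [[0.38, 0.105, 0], [0, 0, 0.05], 0.8],
  [[0.53, 0.145, 0], [0, 0, 0.07], 0.8],
  [[0.67, 0.18, 0], [0, 0, 0.085], 0.8],
  [[0.745, 0.203, 0], [0.0004, 0.0004, 0.0933], 0.8],
  [[0.745, 0.203, 0], [0.0004, 0.0004, 0.0933], 0.8],
])

```text
clock: 18.7
eef_pos: [603.8, -96.0, 166.3]
eef_rot: [-3.138, -0.003, 1.752]
wrist_force: [-0.7, 0.7, 0.2]
finger_gap: 35.9
finger_force: 35.0
```

Call:
apply_moves([
  [[0.1, 0, 0.01], [0, 0, 0.015], 0.8],
  [[0.23, -0.005, 0.02], [0, 0, 0.03], 0.8],
  [[0.38, -0.01, 0.035], [0, 0, 0.05], 0.8],
  [[0.53, -0.012, 0.05], [0, 0, 0.07], 0.8],
  [[0.68, -0.015, 0.065], [0, 0, 0.085], 0.8],
  [[0.76, -0.0156, 0.072], [0, 0, 0.0894], 0.8],
  [[0.789, -0.0156, 0.072], [0, 0, 0.0894], 0.8],
  [[0.789, -0.0156, 0.072], [0, 0, 0.0894], 0.8],
  [[0.789, -0.0156, 0.072], [0, 0, 0.0894], 0.8],
])

```text
clock: 19.45
eef_pos: [566.0, 92.6, 149.4]
eef_rot: [-3.139, -0.0, 1.47]
wrist_force: [0.4, -1.3, -0.3]
finger_gap: 35.9
finger_force: 35.0
```

```bash
python3 wr.py w8; python3 go.py 566 93.4 69.5 1.469
```

```text
t 19.5 [566.1  92.2 149.5] [-3.1393e+00 -2.0000e-04  1.4687e+00] F [-1.1 -0.1 -0.5]
[0.0047, -0.0003, 0.3201] [-0.0007, -0.0001, -0.0001] rows>= 2.0
```

View pics/w8.png

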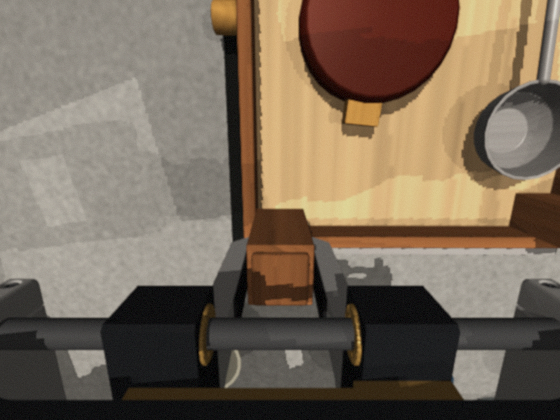

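The post hangs straight between the fingers, square to the lips: front lip at columns 238–255, side lip at rows 228–247. Lowering it, offset about 6 mm from each lip.

Call:
apply_moves([
  [[0.003, 0, 0.05], [-0.0006, 0, 0], 0.8],
  [[0.003, 0, 0.12], [-0.0006, 0, 0], 0.8],
  [[0.003, 0, 0.2], [-0.0006, 0, 0], 0.8],
  [[0.003, 0, 0.26], [-0.0006, 0, 0], 0.8],
  [[0.003, 0, 0.3], [-0.0006, 0, 0], 0.8],
  [[0.003, 0, 0.315], [-0.0006, 0, 0], 0.8],
  [[0.003, 0, 0.315], [-0.0006, 0, 0], 0.8],
  [[0.003, 0, 0.315], [-0.0006, 0, 0], 0.8],
])

```text
clock: 20.17
eef_pos: [566.3, 94.0, 71.9]
eef_rot: [3.14, -0.001, 1.469]
wrist_force: [-0.6, -0.1, -1.6]
finger_gap: 35.7
finger_force: 35.0
```

```bash
python3 go.py
```

```text
t 20.17 [566.3  94.   71.9] [ 3.1405e+00 -8.0000e-04  1.4686e+00] F [-0.6 -0.1 -1.6]
```

Call:
apply_moves([
  [[0, 0, 0.004], [0, 0, 0], 0.8],
  [[0, 0, 0.008], [0, 0, 0], 0.8],
  [[0, 0, 0.012], [0, 0, 0], 0.8],
  [[0, 0, 0.012], [0, 0, 0], 0.8],
  [[0, 0, 0.012], [0, 0, 0], 0.8],
])

```text
clock: 20.58
eef_pos: [565.8, 94.4, 68.3]
eef_rot: [3.141, -0.001, 1.469]
wrist_force: [-0.4, 0.0, 0.0]
finger_gap: 35.9
finger_force: 35.0
```

Call:
apply_moves([
  [[0, 0, 0.002], [0, 0, 0], 0.8],
  [[0, 0, 0.004], [0, 0, 0], 0.8],
  [[0, 0, 0.004], [0, 0, 0], 0.8],
  [[0, 0, 0.004], [0, 0, 0], 0.8],
])

```text
clock: 20.92
eef_pos: [565.9, 94.5, 67.4]
eef_rot: [3.141, -0.001, 1.469]
wrist_force: [0.0, -0.4, 2.2]
finger_gap: 35.4
finger_force: 35.0
```

Call:
apply_moves([
  [[-0.006, -0.005, 0.001], [0, 0, 0], 0.8],
  [[-0.012, -0.01, 0.001], [0, 0, 0], 0.8],
  [[-0.018, -0.014, 0.001], [0, 0, 0], 0.8],
  [[-0.022, -0.018, 0.001], [0, 0, 0], 0.8],
  [[-0.022, -0.018, 0.001], [0, 0, 0], 0.8],
  [[-0.022, -0.018, 0.001], [0, 0, 0], 0.8],
])

```text
clock: 21.42
eef_pos: [561.0, 89.2, 67.4]
eef_rot: [3.14, -0.001, 1.469]
wrist_force: [1.1, 0.9, 5.2]
finger_gap: 35.9
finger_force: 35.0
```

Call:
apply_moves([
  [[-0.002, -0.002, 0], [0, 0, 0], 0.8],
  [[-0.004, -0.004, 0], [0, 0, 0], 0.8],
  [[-0.004, -0.004, 0], [0, 0, 0], 0.8],
  [[-0.004, -0.004, 0], [0, 0, 0], 0.8],
])

```text
clock: 21.75
eef_pos: [560.3, 88.5, 67.4]
eef_rot: [3.139, -0.001, 1.469]
wrist_force: [4.6, 3.1, 4.2]
finger_gap: 35.7
finger_force: 35.0
```

Call:
apply_moves([
  [[-0.002, -0.002, 0], [0, 0, 0], 0.8],
  [[-0.003, -0.003, 0], [0, 0, 0], 0.8],
  [[-0.003, -0.003, 0], [0, 0, 0], 0.8],
  [[-0.003, -0.003, 0], [0, 0, 0], 0.8],
])

```text
clock: 22.08
eef_pos: [560.2, 88.0, 67.5]
eef_rot: [3.138, -0.002, 1.469]
wrist_force: [10.4, 3.4, 0.2]
finger_gap: 35.7
finger_force: 35.0
```

Call:
apply_moves([
  [[-0.002, -0.002, 0], [0, 0, 0], 0.8],
  [[-0.003, -0.002, 0], [0, 0, 0], 0.8],
  [[-0.003, -0.002, 0], [0, 0, 0], 0.8],
  [[-0.003, -0.002, 0], [0, 0, 0], 0.8],
])

```text
clock: 22.42
eef_pos: [560.1, 87.9, 67.6]
eef_rot: [3.136, -0.003, 1.469]
wrist_force: [13.5, 8.4, -2.4]
finger_gap: 35.9
finger_force: 35.0
```

Call:
apply_moves([
  [[0, 0, 0.001], [0.0005, 0.0008, 0], 0.8],
  [[-0.001, 0, 0.003], [0.001, 0.0015, 0], 0.8],
  [[-0.001, 0, 0.003], [0.001, 0.0015, 0], 0.8],
  [[-0.001, 0, 0.003], [0.001, 0.0015, 0], 0.8],
  [[-0.001, 0, 0.003], [0.001, 0.0015, 0], 0.8],
])

```text
clock: 22.83
eef_pos: [560.1, 87.8, 67.5]
eef_rot: [3.139, -0.008, 1.469]
wrist_force: [10.0, 9.3, 6.1]
finger_gap: 35.8
finger_force: 35.0
```

```bash
python3 wr.py w9
python3 - <<'E'
from h import *
from cell import manip
s=manip.read_state(); print(s["clock"],s["eef_pos"].round(2),s["eef_rot"].round(4),s["wrist_force"].round(1),s["moment"].round(2),s["finger_gap"])
W=cv2.imread("pics/w9.png"); cv2.imwrite("pics/w9c.png",cv2.resize(W[150:320,190:380],None,fx=3,fy=3,interpolation=cv2.INTER_CUBIC))
E
```

```text
22.8833 [560.15  87.76  67.56] [ 3.139  -0.0076  1.4693] [10.6  8.1  6.3] [ 1.52 -2.07  0.09] 35.814356976636084
```

View pics/w9c.png

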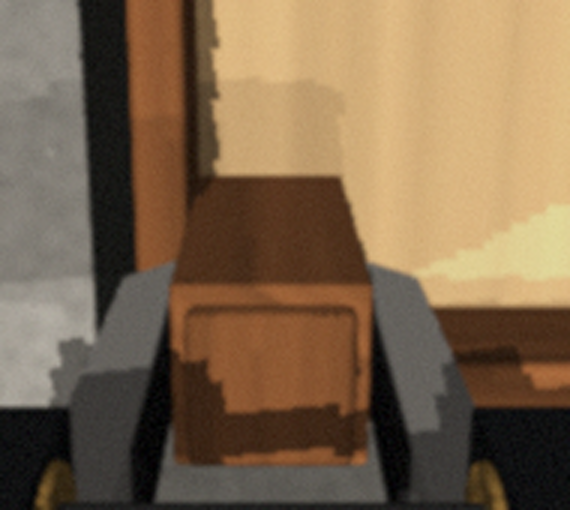

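The post sits against the front lip (left) and down by the side lip. My pitch trim went the wrong way, so I'll fix the slight lean.

Call:
apply_moves([
  [[0, 0, 0], [0.0004, -0.0008, 0], 0.8],
  [[0, -0.001, 0], [0.0008, -0.0016, 0], 0.8],
  [[0, -0.001, 0], [0.0008, -0.0024, 0], 0.8],
  [[0, -0.001, 0], [0.0008, -0.0024, 0], 0.8],
  [[0, -0.001, 0], [0.0008, -0.0024, 0], 0.8],
  [[0, -0.001, 0], [0.0008, -0.0024, 0], 0.8],
])

```text
clock: 23.38
eef_pos: [560.2, 87.9, 67.5]
eef_rot: [3.141, -0.0, 1.469]
wrist_force: [12.9, 9.4, 3.4]
finger_gap: 35.8
finger_force: 35.0
```

Run:
```python
from cell import manip
s=manip.read_state(); print(s["clock"],s["eef_pos"].round(2),s["eef_rot"].round(4),s["wrist_force"].round(1),s["moment"].round(2))
```

```text
23.3833 [560.19  87.87  67.46] [ 3.1408e+00 -4.0000e-04  1.4693e+00] [12.9  9.4  3.4] [ 1.91 -2.83  0.18]
```

Call:
apply_moves([
  [[-0.0015, -0.001, 0.0005], [0, 0, 0], 0.8],
  [[-0.0015, -0.001, 0.0005], [0, 0, 0], 0.8],
  [[-0.0015, -0.001, 0.0005], [0, 0, 0], 0.8],
  [[-0.0015, -0.001, 0.0005], [0, 0, 0], 0.8],
  [[-0.0015, -0.001, 0.0005], [0, 0, 0], 0.8],
  [[-0.0015, -0.001, 0.0005], [0, 0, 0], 0.8],
])

```text
clock: 23.88
eef_pos: [560.2, 87.8, 67.5]
eef_rot: [3.14, -0.001, 1.469]
wrist_force: [13.9, 11.4, 3.0]
finger_gap: 35.5
finger_force: 35.0
```

Run:
```python
from h import *
from cell import manip,viewer
T=viewer.camera("top");T0=cv2.imread("pics/top0.png")
for n,lo,hi,b in (("cup",(0,0,170),(180,40,255),(285,250,335,300)),("brush",(12,100,120),(24,255,255),(385,255,485,315)),("mug",(95,80,30),(115,255,255),(300,150,350,215)),("press",(0,120,40),(6,255,255),(90,150,210,220))):
    for im in (T0,T):
        c=blobs(im,lo,hi,b); print(n,np.round(cv2.minAreaRect(c[0])[0],1) if c else None,end=" ")
s=manip.read_state(); print(s["clock"],s["eef_pos"].round(2),s["eef_rot"].round(4),s["wrist_force"].round(1))
```

```text
cup [307.  275.5] cup [291.5 291. ] brush [439.5 280.8] brush [439.5 281.1] mug [327.  185.2] mug [327.  185.2] press [148.2 189.1] press [148.2 189.3] 23.9333 [560.16  87.85  67.49] [ 3.1400e+00 -1.0000e-03  1.4694e+00] [14.1 12.1  3.5]
```

The cup is probably hidden by the arm in the top view, so I'll check it in the scene view before handing in.

Run:
```python
from h import *
from cell import viewer
S=viewer.camera("scene");S0=cv2.imread("pics/scene0.png")
d=cv2.absdiff(S,S0).max(2); print("diff cup rim area",(d[192:225,224:262]>40).mean())
for im in (S0,S):
    for c in blobs(im,(0,0,175),(180,60,255),(220,188,265,228))[:2]: print(cv2.boundingRect(c),end=" ")
    print()
```

```text
diff cup rim area 0.2966507177033493
(220, 188, 45, 40) 
(220, 188, 45, 26)
```

Run:
```python
from h import *
from cell import viewer
S=viewer.camera("scene");S0=cv2.imread("pics/scene0.png")
cv2.imwrite("pics/fin.png",np.hstack([cv2.resize(i[130:300,180:380],None,fx=2,fy=2) for i in (S0,S)]))
```

```text
(no output)
```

View pics/fin.png

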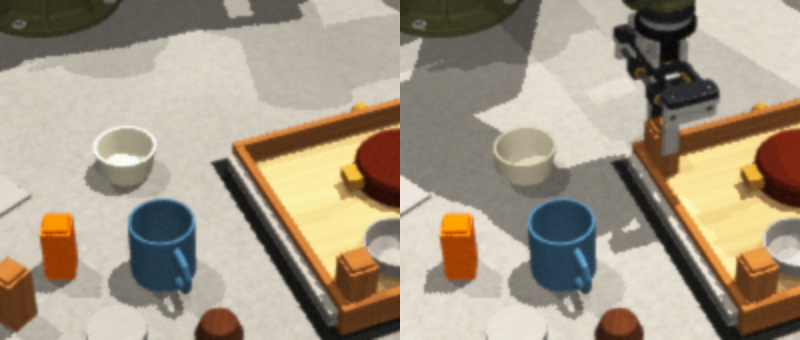

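The before and after views show the cup in the same place, at (124,155) and (525-400,155), now only in the arm's shadow. The post is seated in the corner, so I'm handing in.

```bash
python3 -c "
from cell import manip
print(manip.sign_off())"
```

```text
the job is handed in; nothing more can be done
None
```

The job is handed in at about 24 s on the robot's clock: the brush was dipped, dabbed in the corner and put back within 1 mm. The post stands upright in the open corner, still gripped and pressed with about 13 N against each lip, and the cup, mug and tostonera are where they were (the ladle was not measured).

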